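# Put the racking shim away and shut the tool chest drawer

### The job

A thin steel horseshoe shim lies flat on top of the bench tool chest: do not scrape it up from there, but slide it out over the chest's front edge until it overhangs enough to pinch, take it off and lay it flat, not dropped, in the empty middle bay at the front of the open top drawer. Then push the drawer shut until it snaps past its catch and stays fully home, firmly but without ramming it. Leave the tape measure, spanner, spray can and hard hat where they are.

Things in the scene. Friction and masses are not known exactly. Their poses are not given: they have to be found in the camera images.
- chest: Grey steel bench tool chest with blue drawer fronts, bolted to the bench: 260 mm deep (x), 400 wide (y), 200 high. Origin: centre of its underside; its -x axis points out of the front. Flat dark top at z = 200 mm, no rim; carcass front edge at x = -130 mm. The two lower drawers are locked; their pulls stand out 8 mm.
- drawer (a joint): Top drawer's travel (m): 0 is home, larger is farther out along the chest's -x; starts 0.130 to 0.150. Friction about 2 N. About 7 mm before home it meets a stiff spring roller catch that takes about 20 N to push over; it gives at 4 to 2 mm and the roller then pulls the drawer in to the hard stop at 0 and holds it. Short of that it does not seat.
- drawer_pull (a point): Middle of the outer face of the aluminium pull strip along the top edge of the top drawer's front, 24 mm below the chest top; strip 372 mm wide, 14 high, 10 proud of the blue front (50 mm high, 12 thick). Axes as the chest's. With the drawer home it is at chest x = -140 mm.
- bay (a point): Centre of the floor of the drawer's empty middle bay (pale liner), 57 mm below the chest top; moves with the drawer, axes as the chest's. Bay 105 mm (x) by 140 (y); divider walls 20 mm high, 3 thick, behind and at both sides; the drawer front bounds it at -x, rising 40 mm above this floor. Left bay holds stacked shims, right bay nuts.
- shim: Loose bright steel U-shaped shim, 84 mm long (x), 56 wide (y), 2 thick, about 0.06 kg. Origin: centre of its outline, on the underside. Two 17 mm wide prongs and the open slot (22 wide, 45 long) point to -x, roughly to the chest's front; the solid end (39 mm long) is at +x; centre of mass 5 mm to +x. Starts flat on the chest top; friction there 0.4 to 0.6, less than under the fingertips.
- shim_nose (a point): Point midway between the two prong tips, on the underside: 42 mm to -x of the shim's origin. Axes as the shim's.
- tape_measure: Yellow tape measure 72 x 36 x 66 mm standing on the chest top beside the shim, bystander. Origin: centre of its underside.
- spanner: Steel combination spanner 160 mm long, lying on the chest top beside the shim, bystander. Origin: centre of its underside, axis x along it.
- spray_can: Spray can 66 mm across, 190 high, standing on the bench beside the chest, bystander. Origin: centre of its underside.
- hard_hat: Blue hard hat 256 mm across, 146 high, on the bench on the other side of the chest, bystander. Origin: centre of its underside.
Mind the look-alikes: they are no part of the job. Several things have the shape of the shim; the one meant has the colours described above.

How it is judged:
By the outcome, as a careful person would: the job done as asked, in the order asked, and still so for the second after the job is handed in, with the robot touching nothing.
It also fails if it takes over 64 s, if anything falls off the work surface, if the arm or the gripper's body presses on something with over 40 N, if the wrist force passes 120 N, or if a joint passes its speed limit or range.

### The arm

A 6-joint arm with a two-finger parallel gripper is mounted at the origin on the work surface. World frame = base frame: x ahead of the robot, y to its left, z up, the work surface at z = 0. Lengths are in m, angles in rad, forces in N, time in s.
With the tool pointing down it reaches from about 0.35 to 0.975 m from the base axis. Payload 4.9 kg.
Tool frame: the origin (TCP) lies between the finger pads; the fingertips stand 25 mm ahead of it and the grasp point (between the pads) lies 6 mm ahead of it (manip.tcp_to_tips is the z of the fingertips in the tool frame, in m); z points along the fingers, y is the line along which they close (so a half turn about z gives the same grasp; the last joint's range is limited). The gripper opens to 85 mm and grips with 20 to 120 N. Pads are 22 mm wide; open, the fingers measure 114 mm over their backs; the gripper's body (76 mm by 85 mm) begins 54 mm behind the grasp point. The pads swing forward as they close: fully open they stand 13 mm farther back than shut.
Start: joints at [1.185, 0.053, 1.613, -0, 1.476, -0.119], TCP at [0.165, 0.603, 0.256] pointing down, gripper open.
Joint ranges: [-3.01, 3.01], [-1.01, 2.22], [0.06, 2.58], [-1.02, 4.17], [0.09, 2.62], [-3.14, 3.14]. Speed limits (rad/s): [2.57, 2.57, 3.14, 3.14, 3.14, 3.14].

### API

Orientations are given as a unit quaternion [w, x, y, z].
In Python, from plant import manip gives the robot as it stands. The module is installed in compiled form; this text tells all that it offers.
- The arm moves only by the tool arm_command, never from a script. Its argument "moves" is a list of rows, each a list of 3 entries, a list of its own where there are three numbers: the opening, from -1 (shut) to 1 (fully open), then the shift along the tool's x, y, z in units of 0.15 m (1.0 is 0.15 m), then the turn about the tool's z in units of 2 pi rad (1.0 is 2 pi rad). A call has 1 to 20 rows; each row is the pose to reach, as a shift and turn from the pose commanded when the call began, along the tool's axes at that moment, turning the shorter way round; what a row does not reach only later rows make up. A row lasts 1/12 s, in which the tool goes at most 41.7 mm and 7.16 degrees, less where a joint would pass 70% of its speed; a pose out of reach is approached as far as the arm can. A call with a number of a shift or a turn outside -1 to 1 is refused whole. A call with a gripper value outside its range is refused whole. The fingers move at their own pace and stop on an object; the grip force is fixed at half the most. Time passes only in rows, so rows that repeat a pose let the fingers close. It gives the time, the measured TCP pose, the force, the opening and the grip force at its end, in the units of the state.
- manip.state(): the state, without advancing time (a new reading comes with each control period).
- manip.grab_frame(name): name is "side" or "top"; returns a dict with "frame" (400x640x3 uint8, red, green, blue), "fx", "fy", "cx", "cy" (pixels), "k1" (the pictures are not rectified: a ray, as slopes to the right and down, at radius r is drawn at 1 + k1 r^2 times it, then the intrinsics apply), "R" (3x3) and "t" (3): a world point X has camera coordinates R X + t. Camera axes: x right, y down, z forward; pixel columns grow to the right and rows downward; lengths in m; the calibration is good to about 2 mm. A picture is of the moment at which its call begins. There is no depth.
- manip.job_done(): hands the job in; it is judged then, once.
Trained networks look in a picture, given as the dict that the camera call returned (one of the last four; its "shot" number tells which), for a name from the list of things; names that differ only in an ending like _2 or _b are one class to them, and where a whole thing is asked for, a point or a joint stands for the part that bears it (a point fixed in the world has none). Each returns a list of dicts, best first, with "confidence" (0 to 1); they miss things now and then, are a little off and sometimes report something else, mostly with a low value. They report only what shows in the picture. A call takes as long as a camera call. They do not tell look-alikes from the thing itself.
- manip.search_frame(picture, target): "extent" ([left, top, right, bottom] in pixels, round what is visible of it).
The state is a dict: "time": time; "joint_pos": joint angles; "joint_vel": joint speeds; "joint_efforts": joint torques, N m; "tool_pos": TCP position; "tool_rot": TCP orientation; "contact_force": force on the tool from outside, world axes, zero at the start; "ft_torque": the same for the moment, N m; "gripper_width": opening from 0.0 (shut) to 1.0 (fully open); "grasp_force": force on a finger pad.
Only numpy, scipy, OpenCV 4.12 (cv2) and the standard library are available. Lean on these libraries where they do the work, as an engineer would, in place of code of your own. Each camera call takes 0.05 s, during which the arm holds its last target. There are 200 camera calls.

## Working session

There is one attempt and no reset: what is moved stays moved. The work goes in short steps, Python scripts to look and compute and a tool call to move; the robot and the scene stay as the last step left them, time stands still between calls to the robot, and variables do not carry over. Pictures are saved under pics/ and viewed, at most 12 in all, crops included, and the job is handed in when it is done.

Besides the shell and the picture viewer there is one more tool, called as name(argument=value, ...), one argument or row to a line, values as JSON. arm_command: Moves the arm, as the interface text tells. Shifts and turns lie within -1 to 1; 1 stands for 0.15 m of shift or 2 pi rad of turn. Its arguments: {"type":"object","properties":{"moves":{"type":"array"}},"required":["moves"]}

```bash
mkdir -p pics
cat > h.py <<'E'
import numpy as np, cv2
from plant import manip
def px2ray(f,u,v):
    d=np.array([(u-f["cx"])/f["fx"],(v-f["cy"])/f["fy"]]); s=d.copy()
    for _ in range(20): s=d/(1+f["k1"]*(s@s))
    R=np.array(f["R"]);t=np.array(f["t"])
    return -R.T@t, R.T@np.array([s[0],s[1],1.])
def onz(f,u,v,z):
    o,d=px2ray(f,u,v); return o+d*(z-o[2])/d[2]
def proj(f,X):
    c=np.array(f["R"])@np.array(X)+np.array(f["t"]); s=c[:2]/c[2]; s=s*(1+f["k1"]*(s@s))
    return np.array([f["fx"]*s[0]+f["cx"],f["fy"]*s[1]+f["cy"]])
def tri(f1,p1,f2,p2):
    o1,d1=px2ray(f1,*p1);o2,d2=px2ray(f2,*p2)
    a=np.linalg.lstsq(np.c_[d1,-d2],o2-o1,rcond=None)[0]
    A=o1+a[0]*d1;B=o2+a[1]*d2
    return (A+B)/2,np.linalg.norm(A-B)
def save(f,n,box=None,k=1):
    im=f["frame"][:,:,::-1]
    if box: im=im[box[1]:box[3],box[0]:box[2]]
    cv2.imwrite("pics/"+n,cv2.resize(im,None,fx=k,fy=k,interpolation=cv2.INTER_CUBIC))
E
python3 - <<'E'
from h import *
import pickle
np.set_printoptions(precision=4,suppress=True)
fs={}
for n in("top","side"):
    f=manip.grab_frame(n);fs[n]=f;save(f,n+"0.png")
    print(n,f["fx"],f["k1"],"cam",-np.array(f["R"]).T@np.array(f["t"]))
    for k in("chest","drawer","drawer_pull","bay","shim","shim_nose","tape_measure","spanner","spray_can","hard_hat"):
        print(k,[(np.round(r["extent"]).tolist(),round(r["confidence"],2)) for r in manip.search_frame(f,k)][:4])
pickle.dump(fs,open("f0.pkl","wb"))
s=manip.state();print(s)
E
```

```text
top 480.8784041662245 -0.05804706124109516 cam [0.3858 0.0141 1.6462]
chest [([259.0, 116.0, 397.0, 249.0], 0.81), ([264.0, 196.0, 388.0, 246.0], 0.5)]
drawer []
drawer_pull [([263.0, 196.0, 386.0, 246.0], 0.71)]
bay [([260.0, 196.0, 390.0, 243.0], 0.72)]
shim [([293.0, 244.0, 312.0, 270.0], 0.9), ([335.0, 158.0, 358.0, 189.0], 0.73), ([387.0, 221.0, 410.0, 240.0], 0.58), ([418.0, 171.0, 444.0, 194.0], 0.58)]
shim_nose [([288.0, 245.0, 318.0, 271.0], 0.66), ([333.0, 159.0, 356.0, 188.0], 0.65), ([385.0, 221.0, 407.0, 240.0], 0.63), ([415.0, 169.0, 443.0, 196.0], 0.5)]
tape_measure [([371.0, 134.0, 388.0, 163.0], 0.93), ([263.0, 195.0, 387.0, 245.0], 0.72)]
spanner [([271.0, 126.0, 280.0, 173.0], 0.78)]
spray_can [([457.0, 194.0, 495.0, 222.0], 0.75)]
hard_hat [([130.0, 173.0, 204.0, 246.0], 0.93)]
side 426.5681167943816 -0.011881856960223713 cam [ 0.7548 -0.3445  1.3359]
chest [([230.0, 142.0, 418.0, 325.0], 0.7)]
drawer [([231.0, 141.0, 328.0, 269.0], 0.71)]
drawer_pull []
bay [([231.0, 140.0, 329.0, 269.0], 0.78)]
shim [([303.0, 228.0, 337.0, 254.0], 0.96), ([252.0, 181.0, 268.0, 1
[... 334 characters left out ...]
0, 200.0], 0.83), ([233.0, 142.0, 330.0, 268.0], 0.4)]
spray_can [([197.0, 360.0, 232.0, 388.0], 0.68)]
hard_hat [([332.0, 63.0, 405.0, 132.0], 0.6), ([302.0, 228.0, 334.0, 255.0], 0.57)]
{'time': 1.1, 'joint_pos': array([ 1.185 ,  0.0527,  1.6129,  0.    ,  1.476 , -0.119 ]), 'joint_vel': array([ 0.0011,  0.0015, -0.0003, -0.0003,  0.0012,  0.0029]), 'joint_efforts': array([ -0.0006, -39.3708, -37.0453,  -0.0002,   0.0006,   0.    ]), 'tool_pos': array([0.1648, 0.6029, 0.2563]), 'tool_rot': array([-0.    ,  0.133 ,  0.9911, -0.    ]), 'contact_force': array([-0.0515,  0.2235,  0.5065]), 'ft_torque': array([-0.033 , -0.03  ,  0.0405]), 'grasp_force': 0.0, 'gripper_width': 0.9987407736290801}
```

Run:
```python
import pickle,cv2,numpy as np
from h import *
fs=pickle.load(open("f0.pkl","rb"))
save(fs["top"],"t_crop.png",(240,100,460,290),3.5)
save(fs["side"],"s_crop.png",(180,120,440,380),2.3)
```

```text
(no output)
```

View pics/t_crop.png

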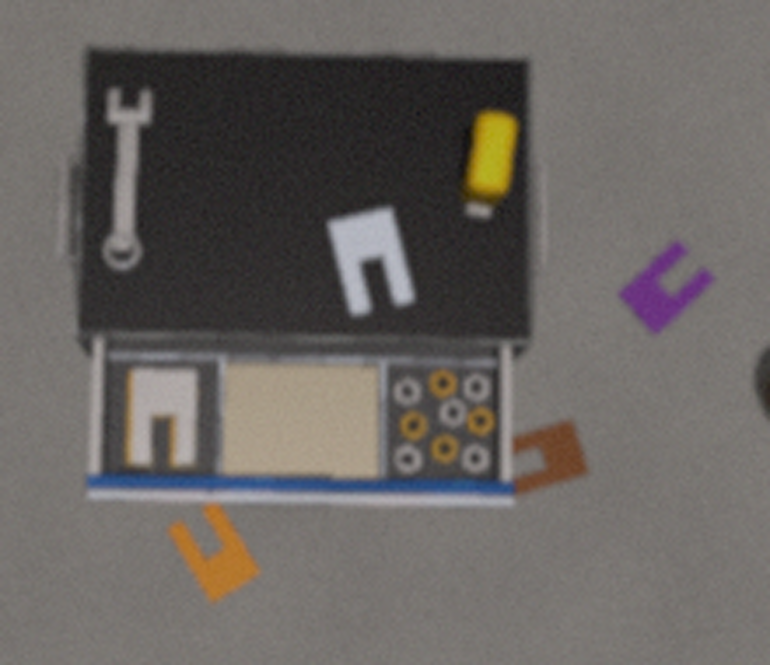

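View pics/s_crop.png

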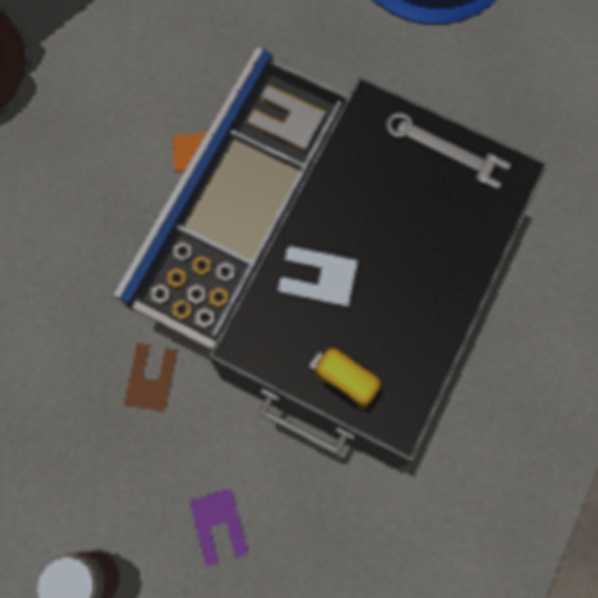

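The shim meant is the bright steel one on the dark chest top, at top-picture pixel (346,174). It fits because it is pale steel and lies on the chest with its prongs towards the front. The look-alikes are orange at (302,258), brown at (397,231), purple at (430,182) and the stacked shims in the left bay at (286,220). The enlarged crops confirm this. Next I measure it.

```bash
cat >> h.py <<'E'
def shimcorners(f,box):
    """mask of bright blob in box -> minAreaRect corners (px)"""
    l,t,r,b=[int(x) for x in box]; g=cv2.cvtColor(f["frame"],cv2.COLOR_RGB2GRAY)[t:b,l:r]
    g=cv2.resize(g,None,fx=8,fy=8,interpolation=cv2.INTER_CUBIC)
    th,m=cv2.threshold(g,0,255,cv2.THRESH_BINARY+cv2.THRESH_OTSU)
    c=max(cv2.findContours(m,cv2.RETR_EXTERNAL,cv2.CHAIN_APPROX_NONE)[0],key=cv2.contourArea)
    return (c[:,0,:]+.5)/8-.5+np.array([l,t])
def shimpose(f,box,z):
    c=shimcorners(f,box)
    w=np.array([onz(f,u,v,z)[:2] for u,v in c],np.float32)*1000
    (cx,cy),(a,b),ang=cv2.minAreaRect(w)
    th=np.radians(ang if a>b else ang+90)
    th=(th+np.pi/2)%np.pi-np.pi/2
    return np.array([cx,cy])/1000,max(a,b),min(a,b),np.degrees(th),w
E
python3 - <<'E'
import pickle
from h import *
np.set_printoptions(precision=4,suppress=True)
fs=pickle.load(open("f0.pkl","rb"));T,S=fs["top"],fs["side"]
print("shim top",shimpose(T,(328,152,366,196),.202)[:4])
print("shim side",shimpose(S,(296,222,344,258),.202)[:4])
def tc(x,y):return (240+(x+.5)/3.5-.5,100+(y+.5)/3.5-.5)
def sc(x,y):return (180+(x+.5)/2.3-.5,120+(y+.5)/2.3-.5)
for n,a,b in [("BL",(88,52),(543,165)),("BR",(529,60),(411,456)),("FL",(80,334),(361,82)),("FR",(529,344),(213,356)),
  ("pullL",(88,499),(258,50)),("pullR",(513,503),(120,293)),
  ("bayBL",(223,366),(301,168)),("bayBR",(378,368),(252,260)),("bayFR",(378,480),(186,228)),
  ("shimBL",(328,222),(357,261)),("shimBR",(393,208),(349,305)),("tipL",(358,314),(281,290)),]:
    X,e=tri(T,tc(*a),S,sc(*b));print(n,X,"err %.4f"%e, "z.2:",onz(T,*tc(*a),.2)[:2],onz(S,*sc(*b),.2)[:2])
E
```

```text
shim top (array([ 0.6516, -0.0896]), 87.81452178955078, 59.05002975463867, np.float64(14.720293998718255))
shim side (array([ 0.6488, -0.0877]), 86.04082489013672, 57.73952865600586, np.float64(14.505862236022946))
BL [0.8343 0.1622 0.204 ] err 0.0006 z.2: [0.8359 0.1628] [0.8344 0.1638]
BR [ 0.8343 -0.2274  0.2112] err 0.0017 z.2: [ 0.8372 -0.2298] [ 0.8357 -0.2257]
FL [0.5844 0.1627 0.1986] err 0.0020 z.2: [0.5834 0.1619] [0.5853 0.1628]
FR [ 0.5827 -0.2282  0.196 ] err 0.0022 z.2: [ 0.5814 -0.2283] [ 0.5841 -0.2278]
pullL [0.4419 0.1529 0.1776] err 0.0002 z.2: [0.4411 0.1509] [0.4479 0.1433]
pullR [ 0.4456 -0.2133  0.1891] err 0.0062 z.2: [ 0.4431 -0.2139] [ 0.4507 -0.2123]
bayBL [0.5629 0.0385 0.1571] err 0.0005 z.2: [0.5576 0.0376] [0.57   0.0247]
bayBR [ 0.5637 -0.0987  0.1612] err 0.0025 z.2: [ 0.5582 -0.0966] [ 0.5708 -0.106 ]
bayFR [ 0.4664 -0.0987  0.1487] err 0.0072 z.2: [ 0.4612 -0.0974] [ 0.4813 -0.1069]
shimBL [ 0.6841 -0.0519  0.2081] err 0.0012 z.2: [ 0.6862 -0.0518] [ 0.6831 -0.0502]
shimBR [ 0.6977 -0.1066  0.2148] err 0.0029 z.2: [ 0.6999 -0.1088] [ 0.698  -0.1025]
tipL [ 0.6134 -0.0938  0.0938] err 0.0225 z.2: [ 0.6052 -0.0789] [ 0.6185 -0.1228]
```

arm_command(
  moves=[
    [-1,[-0.89,-0.707,-0.3],0],
    [-1,[-0.89,-0.707,-0.3],0],
    [-1,[-0.89,-0.707,-0.3],0],
    [-1,[-0.89,-0.707,-0.3],0],
    [-1,[-0.89,-0.707,-0.3],0],
  ],
)

```text
time: 1.52
tool_pos: [0.2685, 0.4627, 0.3038]
tool_rot: [0.002, 0.135, 0.991, 0.001]
contact_force: [0.5, -0.4, 0.4]
gripper_width: 0.302
grasp_force: 0.0
```

arm_command(
  moves=[
    [-1,[-0.89,-0.707,0],0],
    [-1,[-0.89,-0.707,0],0],
    [-1,[-0.89,-0.707,0],0],
    [-1,[-0.89,-0.707,0],0],
    [-1,[-0.89,-0.707,0],0],
  ],
)

```text
time: 1.93
tool_pos: [0.3693, 0.3239, 0.3014]
tool_rot: [0.001, 0.136, 0.991, -0.001]
contact_force: [-0.1, 0.7, -0.4]
gripper_width: 0.0
grasp_force: 0.0
```

arm_command(
  moves=[
    [-1,[-0.89,-0.707,0],0],
    [-1,[-0.89,-0.707,0],0],
    [-1,[-0.89,-0.707,0],0],
    [-1,[-0.89,-0.707,0],0],
    [-1,[-0.89,-0.707,0],0],
  ],
)

```text
time: 2.35
tool_pos: [0.4699, 0.1865, 0.3011]
tool_rot: [0.001, 0.136, 0.991, -0.001]
contact_force: [0.1, -0.3, 0.4]
gripper_width: 0.003
grasp_force: 0.0
```

arm_command(
  moves=[
    [-1,[-0.89,-0.707,0],0],
    [-1,[-0.89,-0.707,0],0],
    [-1,[-0.89,-0.707,0],0],
    [-1,[-0.89,-0.707,0],0],
    [-1,[-0.89,-0.707,0],0],
  ],
)

```text
time: 2.77
tool_pos: [0.5706, 0.0491, 0.3006]
tool_rot: [0.0, 0.135, 0.991, -0.001]
contact_force: [-0.0, -0.4, -1.3]
gripper_width: -0.004
grasp_force: 0.0
```

```bash
cat >> h.py <<'E'
from scipy.spatial.transform import Rotation as Ro
def plan(x,y,z,yaw):
    """units to bring TCP to x,y,z and tool y to world angle yaw deg (mod 180)"""
    s=manip.state(); w=s["tool_rot"]; R=Ro.from_quat([w[1],w[2],w[3],w[0]])
    sh=R.inv().apply(np.array([x,y,z])-s["tool_pos"])/.15
    ty=R.apply([0,1,0]); a=np.degrees(np.arctan2(ty[1],ty[0]))
    d=(yaw-a+90)%180-90
    print("pos",s["tool_pos"],"yaw %.1f"%a,"t",s["time"],"F",s["contact_force"],"j6",s["joint_pos"][5],"shift",sh.round(3),"turn %.4f"%(-d/360))
E
python3 -c "
from h import *
np.set_printoptions(precision=4,suppress=True)
plan(.6695,-.0837,.25,104.6)"
```

```text
pos [0.5706 0.0491 0.3006] yaw 74.4 t 2.7667 F [-0.0315 -0.4287 -1.2605] j6 -1.34240896523212 shift [-0.873 -0.676  0.339] turn -0.0838
```

arm_command(
  moves=[
    [-1,[-0.873,-0.676,0],-0.0838],
    [-1,[-0.873,-0.676,0],-0.0838],
    [-1,[-0.873,-0.676,0],-0.0838],
    [-1,[-0.873,-0.676,0],-0.0838],
    [-1,[-0.873,-0.676,0.25],-0.0838],
    [-1,[-0.873,-0.676,0.34],-0.0838],
    [-1,[-0.873,-0.676,0.34],-0.0838],
  ],
)

```text
time: 3.35
tool_pos: [0.6652, -0.0778, 0.2438]
tool_rot: [-0.005, -0.129, 0.992, 0.002]
contact_force: [-0.7, 1.0, -1.8]
gripper_width: 0.001
grasp_force: 0.0
```

```bash
python3 -c "
from h import *
np.set_printoptions(precision=4,suppress=True)
plan(.6695,-.0837,.229,104.6)
f=manip.grab_frame('side');save(f,'s1.png',(230,140,430,320),3.5)"
```

```text
pos [ 0.6652 -0.0778  0.2438] yaw 104.8 t 3.35 F [-0.7302  0.969  -1.7604] j6 -2.0578127732514333 shift [-0.019 -0.046  0.098] turn 0.0007
```

View pics/s1.png

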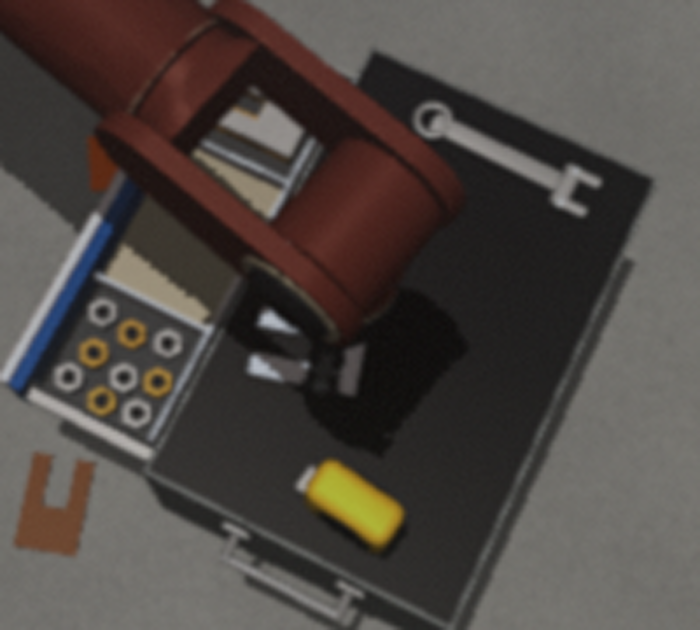

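The fingertips sit over the shim's solid end (crop ≈ (325,370)), with steel showing on both sides of them. I'll settle and descend carefully.

arm_command(
  moves=[
    [-1,[0,0,0.04],0],
    [-1,[0,0,0.08],0],
    [-1,[0,0,0.08],0],
    [-1,[0,0,0.08],0],
  ],
)

```text
time: 3.73
tool_pos: [0.6676, -0.0788, 0.2391]
tool_rot: [0.0, -0.13, 0.992, -0.0]
contact_force: [1.0, 0.2, 0.1]
gripper_width: 0.0
grasp_force: 0.0
```

```bash
python3 -c "
from h import *
np.set_printoptions(precision=4,suppress=True)
plan(.6695,-.0837,.229,104.6);print(manip.tcp_to_tips)"
```

```text
pos [ 0.6676 -0.0788  0.2391] yaw 104.9 t 3.7333 F [0.9767 0.153  0.1352] j6 -2.0593045648866015 shift [-0.004 -0.035  0.067] turn 0.0009
0.025
```

arm_command(
  moves=[
    [-1,[-0.004,-0.035,0],0],
    [-1,[-0.004,-0.035,0.04],0],
    [-1,[-0.004,-0.035,0.067],0],
    [-1,[-0.004,-0.035,0.067],0],
    [-1,[-0.004,-0.035,0.067],0],
  ],
)

```text
time: 4.15
tool_pos: [0.6693, -0.0844, 0.2277]
tool_rot: [-0.0, -0.129, 0.992, 0.0]
contact_force: [0.7, -0.2, 0.3]
gripper_width: 0.002
grasp_force: 0.0
```

arm_command(
  moves=[
    [-1,[0,0,0.007],0],
    [-1,[0,0,0.014],0],
    [-1,[0,0,0.014],0],
    [-1,[0,0,0.014],0],
  ],
)

```text
time: 4.48
tool_pos: [0.6697, -0.0844, 0.2271]
tool_rot: [0.0, -0.13, 0.992, -0.0]
contact_force: [-2.6, -0.3, 4.6]
gripper_width: -0.001
grasp_force: 2.3
```

arm_command(
  moves=[
    [-1,[0,0,0.007],0],
    [-1,[0,0,0.014],0],
    [-1,[0,0,0.014],0],
    [-1,[0,0,0.014],0],
  ],
)

```text
time: 4.82
tool_pos: [0.6698, -0.0844, 0.227]
tool_rot: [0.001, -0.13, 0.992, -0.0]
contact_force: [-4.6, 0.7, 11.1]
gripper_width: -0.001
grasp_force: 5.4
```

arm_command(
  moves=[
    [-1,[0.032,0.0085,0.014],0],
    [-1,[0.064,0.017,0.014],0.005],
    [-1,[0.097,0.026,0.014],0.01],
    [-1,[0.129,0.034,0.014],0.015],
    [-1,[0.161,0.043,0.014],0.02],
    [-1,[0.193,0.051,0.014],0.02],
    [-1,[0.193,0.051,0.014],0.02],
  ],
)

```text
time: 5.4
tool_pos: [0.6424, -0.0849, 0.227]
tool_rot: [0.005, -0.067, 0.998, -0.001]
contact_force: [2.8, -0.0, 11.6]
gripper_width: -0.001
grasp_force: 5.8
```

Run:
```python
from h import *
np.set_printoptions(precision=4,suppress=True)
plan(.6015,-.0837,.225,90)
f=manip.grab_frame('side');save(f,'s2.png',(230,140,430,320),3.5)
```

```text
pos [ 0.6424 -0.0849  0.227 ] yaw 97.7 t 5.4 F [ 2.8284 -0.0458 11.6316] j6 -1.9513602898116376 shift [0.27  0.044 0.01 ] turn 0.0213
```

View pics/s2.png

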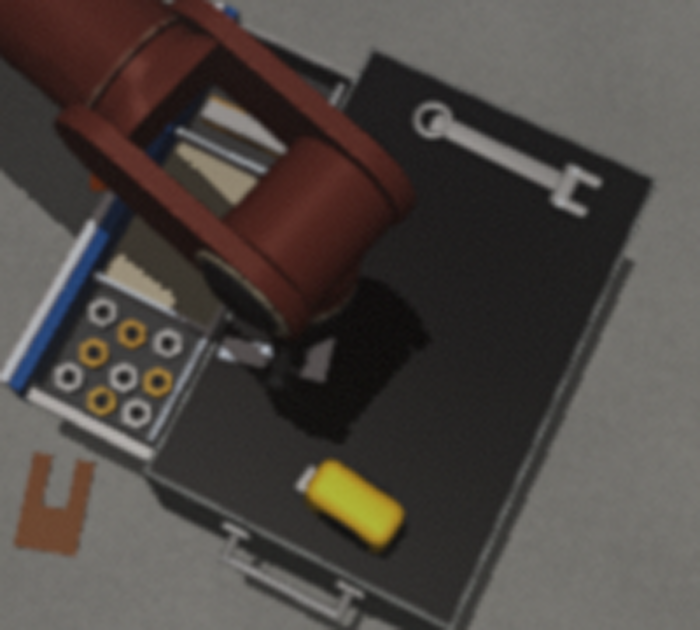

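The shim follows the fingertips and turns with them; a prong tip is now at the edge (crop (225,350)). I'll keep dragging.

arm_command(
  moves=[
    [-1,[0.035,0.006,0.014],0.003],
    [-1,[0.07,0.012,0.014],0.006],
    [-1,[0.105,0.018,0.014],0.01],
    [-1,[0.14,0.024,0.014],0.015],
    [-1,[0.175,0.03,0.014],0.02],
    [-1,[0.21,0.036,0.014],0.0213],
    [-1,[0.245,0.042,0.014],0.0213],
    [-1,[0.262,0.044,0.014],0.0213],
    [-1,[0.262,0.044,0.014],0.0213],
    [-1,[0.262,0.044,0.014],0.0213],
  ],
)

```text
time: 6.28
tool_pos: [0.6044, -0.084, 0.227]
tool_rot: [0.008, -0.0, 1.0, -0.002]
contact_force: [4.7, -0.8, 16.0]
gripper_width: 0.001
grasp_force: 8.0
```

Run:
```python
from h import *
np.set_printoptions(precision=4,suppress=True)
plan(.6015,-.0837,.225,90)
```

```text
pos [ 0.6044 -0.084   0.227 ] yaw 90.0 t 6.2833 F [ 4.662  -0.8071 15.9777] j6 -1.831612091402698 shift [0.02  0.002 0.013] turn 0.0000
```

arm_command(
  moves=[
    [-1,[0,0,-0.1],0],
    [-1,[0,0,-0.4],0],
    [-1,[0,0.3,-0.6],0],
    [-1,[0,0.6,-0.6],0],
    [-1,[0,1,-0.6],0],
    [-1,[0,1,-0.6],0],
  ],
)

```text
time: 6.78
tool_pos: [0.5999, 0.0691, 0.3109]
tool_rot: [0.001, -0.0, 1.0, 0.0]
contact_force: [0.4, -0.2, 0.2]
gripper_width: -0.003
grasp_force: 0.0
```

arm_command(
  moves=[
    [1,[0,0.3,0],0],
    [1,[0,0.6,0],0],
    [1,[0,0.8,0],0],
    [1,[0,0.8,0],0],
  ],
)

```text
time: 7.12
tool_pos: [0.5987, 0.1928, 0.309]
tool_rot: [-0.0, -0.003, 1.0, 0.001]
contact_force: [-0.0, -1.3, 0.5]
gripper_width: 0.565
grasp_force: 0.0
```

Run:
```python
from h import *
import pickle
np.set_printoptions(precision=4,suppress=True)
fs={}
for n in("top","side"):
    f=fs[n]=manip.grab_frame(n)
    print(n,[(np.round(r["extent"]).tolist(),round(r["confidence"],2)) for r in manip.search_frame(f,"shim")])
pickle.dump(fs,open("f1.pkl","wb"))
a=fs["top"]["frame"][110:260,250:410,::-1];b=fs["side"]["frame"][130:330,210:430,::-1]
a=cv2.resize(a,(400,375));b=cv2.resize(b,(400,364))
b=cv2.copyMakeBorder(b,0,11,0,0,0);cv2.imwrite("pics/b1.png",np.hstack([a,b]))
```

```text
top [([333.0, 177.0, 355.0, 208.0], 0.98), ([291.0, 243.0, 315.0, 271.0], 0.67), ([420.0, 172.0, 444.0, 193.0], 0.64), ([389.0, 220.0, 411.0, 242.0], 0.58), ([263.0, 118.0, 395.0, 249.0], 0.27)]
side [([234.0, 267.0, 260.0, 298.0], 0.75), ([281.0, 216.0, 319.0, 242.0], 0.72), ([253.0, 180.0, 272.0, 191.0], 0.68), ([262.0, 333.0, 286.0, 364.0], 0.65)]
```

View pics/b1.png

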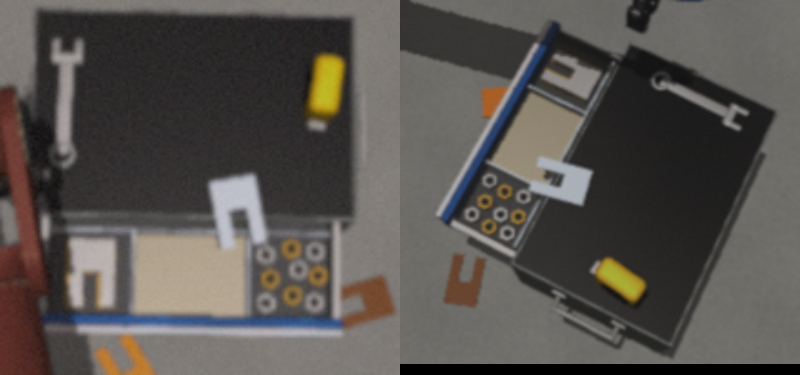

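```bash
cat >> h.py <<'E'
def shimfit(f,box,z,guess,show=None):
    """fit the U model (x,y,yaw deg) by overlap with bluish-bright mask"""
    from scipy.optimize import minimize
    l,t,r,b=box; im=cv2.resize(f["frame"][t:b,l:r],None,fx=6,fy=6,interpolation=cv2.INTER_CUBIC).astype(float)
    m=((im[...,2]>130)&(im[...,2]>=im[...,0]-4)).astype(np.uint8)
    n,lab,st,_=cv2.connectedComponentsWithStats(m); m=(lab==1+np.argmax(st[1:,4])).astype(float)
    U=np.array([[42,28],[-42,28],[-42,11],[3,11],[3,-11],[-42,-11],[-42,-28],[42,-28]])/1000
    ms=cv2.GaussianBlur(m,(0,0),3)
    def cost(p):
        a=np.radians(p[2]*10); R=np.array([[np.cos(a),-np.sin(a)],[np.sin(a),np.cos(a)]])
        w=U@R.T+np.array(p[:2])/100
        q=np.array([(proj(f,[*x,z])-[l,t]+.5)*6-.5 for x in w])
        k=np.zeros(m.shape,np.uint8); cv2.fillPoly(k,[np.round(q*16).astype(np.int32)],255,cv2.LINE_AA,4)
        return ((cv2.GaussianBlur(k/255.,(0,0),3)-ms)**2).sum()
    g=[guess[0]*100,guess[1]*100,guess[2]/10]
    s=minimize(cost,g,method="Nelder-Mead",options=dict(initial_simplex=[g]+[[g[0]+(i==0),g[1]+(i==1),g[2]+.5*(i==2)] for i in range(3)]))
    return s.x[0]/100,s.x[1]/100,s.x[2]*10,s.fun,m.sum()/36
E
python3 - <<'E'
from h import *
import pickle
np.set_printoptions(precision=4,suppress=True)
f=pickle.load(open("f1.pkl","rb"))
g=pickle.load(open("f0.pkl","rb"))
print(shimfit(g["top"],(328,152,366,196),.202,(.65,-.089,14)))
print(shimfit(g["side"],(296,222,344,258),.202,(.65,-.089,14)))
print(shimfit(f["top"],(326,172,362,213),.202,(.583,-.089,12)))
print(shimfit(f["side"],(275,210,325,247),.202,(.583,-.089,12)))
plan(.56,-.09,.31,90)
E
```

```text
(np.float64(0.6519277899679398), np.float64(-0.08960833606971538), np.float64(14.337918745732816), np.float64(41.02849872070759), np.float64(402.5))
(np.float64(0.6487117082289632), np.float64(-0.0876073353621371), np.float64(14.891530625416124), np.float64(287.3596839348736), np.float64(459.27777777777777))
(np.float64(0.5900030363792509), np.float64(-0.08733719743967586), np.float64(10.371232055984038), np.float64(723.863066532819), np.float64(454.27777777777777))
(np.float64(0.5867606239910266), np.float64(-0.08566826395514304), np.float64(10.912943974536113), np.float64(280.8978622242158), np.float64(487.1111111111111))
pos [0.5997 0.1864 0.3093] yaw 90.0 t 7.3167 F [-0.3385 -0.5415  0.341 ] j6 -1.3876658815497178 shift [ 0.264 -1.843 -0.004] turn -0.0000
```

arm_command(
  moves=[
    [-1,[-0.069,-0.3,0],0],
    [-1,[-0.069,-0.6,0],0],
    [-1,[-0.069,-0.9,0],0],
    [-1,[-0.069,-0.9,0],0],
    [-1,[-0.069,-0.9,0],0],
  ],
)

```text
time: 7.73
tool_pos: [0.6101, 0.0474, 0.3098]
tool_rot: [0.0, 0.003, 1.0, -0.0]
contact_force: [0.3, 1.1, -0.4]
gripper_width: 0.223
grasp_force: 0.0
```

arm_command(
  moves=[
    [-1,[0,-0.3,0],0],
    [-1,[0,-0.6,0],0],
    [-1,[0,-0.89,0],0],
    [-1,[0,-0.89,0.2],0],
    [-1,[0,-0.89,0.35],0],
    [-1,[0,-0.89,0.45],0],
    [-1,[0,-0.89,0.5],0],
    [-1,[0,-0.89,0.5],0],
    [-1,[0,-0.89,0.5],0],
  ],
)

```text
time: 8.48
tool_pos: [0.6104, -0.0809, 0.2353]
tool_rot: [0.0, -0.001, 1.0, 0.0]
contact_force: [0.7, 0.7, -0.7]
gripper_width: 0.001
grasp_force: 0.0
```

Run:
```python
from h import *
np.set_printoptions(precision=4,suppress=True)
plan(.610,-.0824,.2245,90)
```

```text
pos [ 0.6104 -0.0809  0.2353] yaw 90.1 t 8.4833 F [ 0.6692  0.7088 -0.6691] j6 -1.8246440752957043 shift [ 0.003 -0.01   0.072] turn 0.0002
```

arm_command(
  moves=[
    [-1,[0.003,-0.01,0.035],0],
    [-1,[0.003,-0.01,0.055],0],
    [-1,[0.003,-0.01,0.065],0],
    [-1,[0.003,-0.01,0.075],0],
    [-1,[0.003,-0.01,0.075],0],
    [-1,[0.003,-0.01,0.075],0],
  ],
)

```text
time: 8.98
tool_pos: [0.6104, -0.083, 0.227]
tool_rot: [0.001, -0.0, 1.0, -0.0]
contact_force: [-3.8, 1.3, 9.1]
gripper_width: 0.001
grasp_force: 4.3
```

arm_command(
  moves=[
    [-1,[0.012,0,0.01],0],
    [-1,[0.024,0,0.01],0],
    [-1,[0.036,0,0.01],0],
    [-1,[0.036,0,0.01],0],
    [-1,[0.036,0,0.01],0],
  ],
)

```text
time: 9.4
tool_pos: [0.6072, -0.0833, 0.227]
tool_rot: [0.005, -0.0, 1.0, -0.001]
contact_force: [3.4, -0.0, 8.1]
gripper_width: -0.001
grasp_force: 4.3
```

arm_command(
  moves=[
    [-1,[0.036,0,-0.1],0],
    [-1,[0.036,0,-0.4],0],
    [-1,[0.036,0.3,-0.5],0],
    [-1,[0.036,0.6,-0.5],0],
    [1,[0.036,0.99,-0.5],0],
    [1,[0.036,0.99,-0.5],0],
  ],
)

```text
time: 9.9
tool_pos: [0.5985, 0.0684, 0.2993]
tool_rot: [0.001, -0.001, 1.0, 0.001]
contact_force: [1.2, -0.5, -0.6]
gripper_width: 0.272
grasp_force: 0.0
```

arm_command(
  moves=[
    [1,[0,0.3,0],0],
    [1,[0,0.5,0],0],
    [1,[0,0.5,0],0],
    [1,[0,0.5,0],0],
  ],
)

```text
time: 10.23
tool_pos: [0.5984, 0.1419, 0.2978]
tool_rot: [0.0, -0.002, 1.0, -0.0]
contact_force: [-0.0, -0.1, 0.6]
gripper_width: 0.847
grasp_force: 0.0
```

Run:
```python
from h import *
np.set_printoptions(precision=4,suppress=True)
for n,b in(("top",(326,172,362,216)),("side",(270,208,325,247))):
    f=manip.grab_frame(n); s=shimfit(f,b,.202,(.583,-.086,11)); print(s)
    save(f,n+"3.png",(250,110,410,260),4)
plan(.56,-.09,.31,90)
```

```text
(np.float64(0.586498679087324), np.float64(-0.0879141928094485), np.float64(10.426835302750131), np.float64(736.6824547076928), np.float64(454.02777777777777))
(np.float64(0.5835245675520108), np.float64(-0.08607778904336534), np.float64(11.129413638298523), np.float64(436.83533256332026), np.float64(501.6666666666667))
pos [0.5987 0.1399 0.2976] yaw 90.0 t 10.3333 F [-0.3781 -0.5063 -0.256 ] j6 -1.4621673677798754 shift [ 0.258 -1.532 -0.082] turn 0.0000
```

View pics/top3.png

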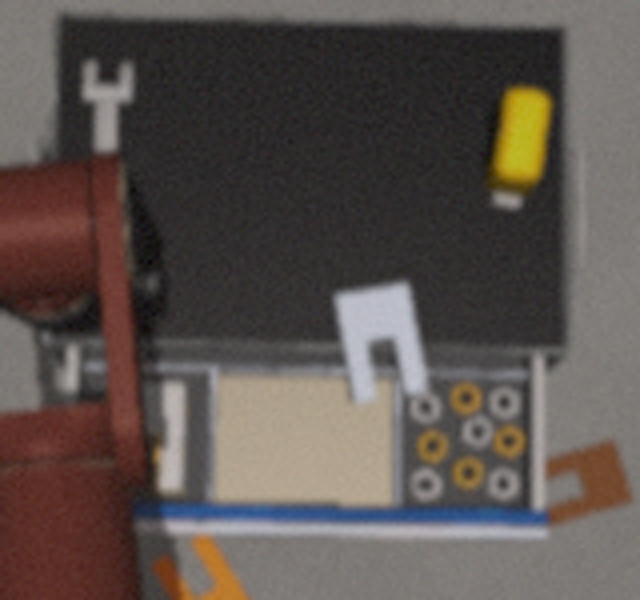

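arm_command(
  moves=[
    [0.32,[-0.41,-0.3,0],0],
    [0.32,[-0.41,-0.6,0],0],
    [0.32,[-0.41,-0.8,0],0],
    [0.32,[-0.41,-0.8,0.2],0],
    [0.32,[-0.41,-0.8,0.4],0],
    [0.32,[-0.41,-0.8,0.45],0],
    [0.32,[-0.41,-0.8,0.45],0],
    [0.32,[-0.41,-0.8,0.45],0],
  ],
)

```text
time: 11.0
tool_pos: [0.6602, 0.0199, 0.2301]
tool_rot: [-0.0, 0.0, 1.0, 0.0]
contact_force: [-0.6, -0.1, 0.3]
gripper_width: 0.661
grasp_force: 0.0
```

arm_command(
  moves=[
    [0.32,[0,0,0.014],0],
    [0.32,[0,0,0.028],0],
    [0.32,[0,0,0.042],0],
    [0.32,[0,0,0.05],0],
    [0.32,[0,0,0.05],0],
  ],
)

```text
time: 11.42
tool_pos: [0.6604, 0.0207, 0.2223]
tool_rot: [0.0, -0.0, 1.0, -0.0]
contact_force: [0.5, 0.4, -0.6]
gripper_width: 0.661
grasp_force: 0.0
```

arm_command(
  moves=[
    [0.32,[0,0,0.01],0],
    [0.32,[0,0,0.016],0],
    [0.32,[0,0,0.016],0],
    [0.32,[0,0,0.016],0],
  ],
)

```text
time: 11.75
tool_pos: [0.6606, 0.0206, 0.2208]
tool_rot: [0.001, -0.0, 1.0, 0.0]
contact_force: [-1.6, 1.9, 4.5]
gripper_width: 0.66
grasp_force: 2.5
```

arm_command(
  moves=[
    [0.32,[0,0,0.007],0],
    [0.32,[0,0,0.014],0],
    [0.32,[0,0,0.014],0],
  ],
)

```text
time: 12.0
tool_pos: [0.6606, 0.0206, 0.2207]
tool_rot: [0.001, -0.0, 1.0, 0.0]
contact_force: [-5.0, 0.6, 10.7]
gripper_width: 0.657
grasp_force: 5.9
```

arm_command(
  moves=[
    [0.65,[0,0,-0.2],0],
    [0.65,[0.1,-0.2,-0.35],-0.01],
    [0.65,[0.4,-0.4,-0.35],-0.02],
    [0.65,[0.7,-0.75,-0.35],-0.03],
    [0.65,[0.7,-0.75,-0.35],-0.03],
    [0.65,[0.7,-0.75,-0.35],-0.03],
  ],
)

```text
time: 12.5
tool_pos: [0.5518, -0.0958, 0.2692]
tool_rot: [-0.001, -0.092, 0.996, -0.001]
contact_force: [1.2, -0.2, 0.6]
gripper_width: 0.825
grasp_force: 0.0
```

Run:
```python
from h import *
np.set_printoptions(precision=4,suppress=True)
plan(.5546,-.0928,.2185,100.8)
```

```text
pos [ 0.5518 -0.0958  0.2692] yaw 100.5 t 12.5 F [ 1.2382 -0.2213  0.6259] j6 -2.0580885897837087 shift [-0.023  0.017  0.338] turn -0.0007
```

arm_command(
  moves=[
    [0.65,[-0.015,0.012,0.1],0],
    [0.65,[-0.015,0.012,0.2],0],
    [0.65,[-0.015,0.012,0.2],0],
    [0.65,[-0.015,0.012,0.2],0],
  ],
)

```text
time: 12.83
tool_pos: [0.5566, -0.0897, 0.2387]
tool_rot: [-0.001, -0.094, 0.996, 0.001]
contact_force: [1.0, 0.5, 0.2]
gripper_width: 0.828
grasp_force: 0.0
```

Run:
```python
from h import *
np.set_printoptions(precision=4,suppress=True)
plan(.5546,-.0928,.2185,100.8)
```

```text
pos [ 0.5566 -0.0897  0.2387] yaw 100.8 t 12.8333 F [0.9582 0.5303 0.1755] j6 -2.0512487611492594 shift [ 0.017 -0.018  0.134] turn 0.0000
```

arm_command(
  moves=[
    [0.65,[0.017,-0.018,0],0],
    [0.65,[0.017,-0.018,0.05],0],
    [0.65,[0.017,-0.018,0.1],0],
    [0.65,[0.017,-0.018,0.134],0],
    [0.65,[0.017,-0.018,0.134],0],
    [0.65,[0.017,-0.018,0.134],0],
  ],
)

```text
time: 13.33
tool_pos: [0.5549, -0.0929, 0.2192]
tool_rot: [-0.001, -0.094, 0.996, 0.0]
contact_force: [0.2, 0.1, -0.4]
gripper_width: 0.826
grasp_force: 0.0
```

Run:
```python
from h import *
np.set_printoptions(precision=4,suppress=True)
plan(.5546,-.0928,.2185,100.8)
f=manip.grab_frame("side");save(f,"s4.png",(240,180,360,270),5)
```

```text
pos [ 0.5549 -0.0929  0.2192] yaw 100.8 t 13.3333 F [ 0.1765  0.0636 -0.4036] j6 -2.0577753138511525 shift [0.002 0.001 0.005] turn 0.0001
```

View pics/s4.png

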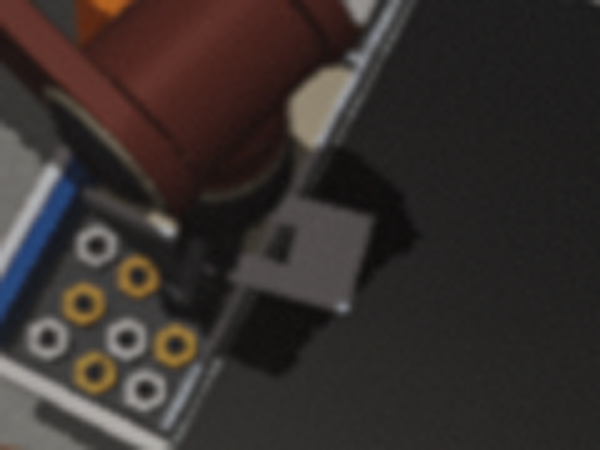

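The open finger (crop (190,280)) stands in front of the edge, beside the prongs. Now I close on it.

arm_command(
  moves=[
    [0.32,[0.002,0.001,0.005],0],
    [0,[0.002,0.001,0.005],0],
    [-0.5,[0.002,0.001,0.005],0],
    [-1,[0.002,0.001,0.005],0],
    [-1,[0.002,0.001,0.005],0],
    [-1,[0.002,0.001,0.005],0],
  ],
)

```text
time: 13.88
tool_pos: [0.5552, -0.093, 0.2199]
tool_rot: [0.0, -0.094, 0.996, -0.0]
contact_force: [-1.8, 0.7, 3.5]
gripper_width: 0.615
grasp_force: 62.2
```

arm_command(
  moves=[
    [-1,[0,0,-0.05],0],
    [-1,[0,0,-0.15],0],
    [-1,[0,0,-0.25],0],
    [-1,[0,0,-0.33],0],
    [-1,[0,0,-0.33],0],
    [-1,[0,0,-0.33],0],
  ],
)

```text
time: 14.38
tool_pos: [0.5553, -0.0931, 0.2695]
tool_rot: [0.001, -0.094, 0.996, -0.0]
contact_force: [-0.6, 0.9, -0.9]
gripper_width: 0.615
grasp_force: 62.7
```

Run:
```python
from h import *
np.set_printoptions(precision=4,suppress=True)
plan(.5155,-.031,.27,90)
f=manip.grab_frame("side");save(f,"s5.png",(240,180,360,270),5)
```

```text
pos [ 0.5553 -0.0931  0.2695] yaw 100.8 t 14.3833 F [-0.6249  0.9095 -0.9077] j6 -2.057817364704657 shift [ 0.183  0.456 -0.004] turn 0.0300
```

View pics/s5.png

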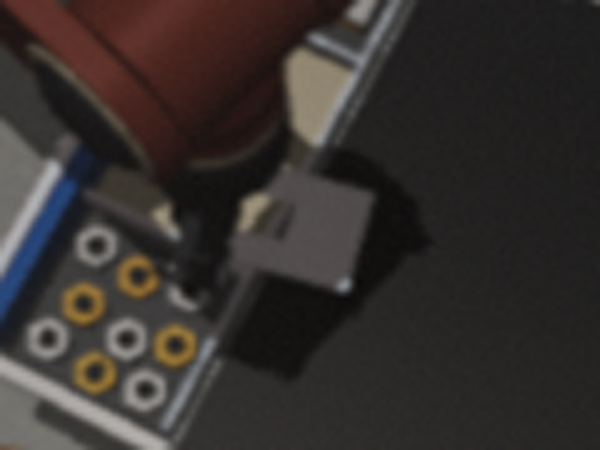

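The shim is lifted and held at its prongs (corner moved from (343,305) to (343,285)). I'll check whether it sags.

Run:
```python
from h import *
f=manip.grab_frame("side")
for X in([.6315,-.1066],[.6211,-.0516]):
    print([((proj(f,[*X,z])-[240,180]+.5)*5).round(0).tolist() for z in(.202,.225,.235,.245,.252,.26)])
```

```text
[[347.0, 315.0], [347.0, 305.0], [347.0, 301.0], [347.0, 297.0], [347.0, 293.0], [347.0, 290.0]]
[[375.0, 220.0], [376.0, 209.0], [376.0, 204.0], [376.0, 198.0], [376.0, 195.0], [376.0, 190.0]]
```

arm_command(
  moves=[
    [-1,[0.13,0.16,0],0.01],
    [-1,[0.25,0.33,0],0.02],
    [-1,[0.38,0.494,0],0.03],
    [-1,[0.38,0.494,0],0.03],
    [-1,[0.38,0.494,0.2],0.03],
    [-1,[0.38,0.494,0.3],0.03],
    [-1,[0.38,0.494,0.3],0.03],
    [-1,[0.38,0.494,0.3],0.03],
  ],
)

```text
time: 15.15
tool_pos: [0.4842, -0.0308, 0.222]
tool_rot: [-0.002, -0.0, 1.0, 0.0]
contact_force: [-0.2, -0.1, -0.1]
gripper_width: 0.613
grasp_force: 62.9
```

Run:
```python
from h import *
np.set_printoptions(precision=4,suppress=True)
plan(.4855,-.031,.166,90)
f=manip.grab_frame("side");save(f,"s6.png",(200,120,360,260),5)
```

```text
pos [ 0.4842 -0.0308  0.222 ] yaw 90.0 t 15.15 F [-0.1895 -0.0918 -0.0751] j6 -1.7881619754589024 shift [-0.01  -0.002  0.374] turn 0.0001
```

View pics/s6.png

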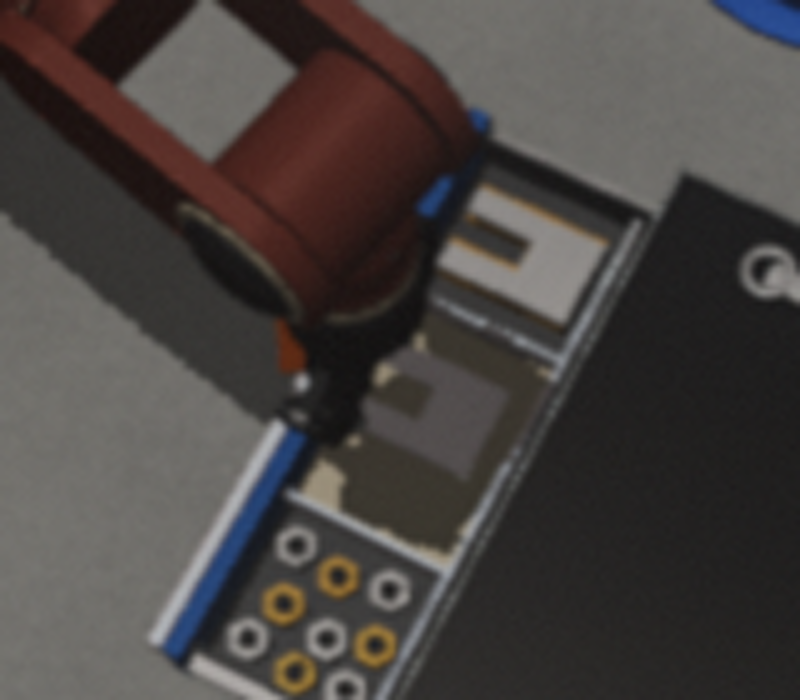

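The shim is square over the middle bay, solid end at crop (470,420). Now I lower it.

arm_command(
  moves=[
    [-1,[-0.02,-0.002,0.08],0],
    [-1,[-0.02,-0.002,0.16],0],
    [-1,[-0.02,-0.002,0.24],0],
    [-1,[-0.02,-0.002,0.3],0],
    [-1,[-0.02,-0.002,0.34],0],
    [-1,[-0.02,-0.002,0.36],0],
    [-1,[-0.02,-0.002,0.36],0],
    [-1,[-0.02,-0.002,0.36],0],
  ],
)

```text
time: 15.87
tool_pos: [0.4882, -0.0312, 0.1699]
tool_rot: [0.0, -0.0, 1.0, -0.0]
contact_force: [1.0, -1.3, 0.1]
gripper_width: 0.616
grasp_force: 62.9
```

arm_command(
  moves=[
    [-1,[0,0,0.008],0],
    [-1,[0,0,0.016],0],
    [-1,[0,0,0.024],0],
    [-1,[0,0,0.024],0],
  ],
)

```text
time: 16.2
tool_pos: [0.4881, -0.0312, 0.1662]
tool_rot: [0.0, -0.0, 1.0, -0.0]
contact_force: [-0.4, 0.2, -0.5]
gripper_width: 0.615
grasp_force: 62.9
```

arm_command(
  moves=[
    [-1,[0,0,0.007],0],
    [-1,[0,0,0.014],0],
    [-1,[0,0,0.014],0],
    [-1,[0,0,0.014],0],
  ],
)

```text
time: 16.53
tool_pos: [0.4883, -0.0312, 0.1647]
tool_rot: [0.0, -0.0, 1.0, -0.0]
contact_force: [-1.5, -0.2, 3.9]
gripper_width: 0.615
grasp_force: 65.1
```

arm_command(
  moves=[
    [0.25,[0,0,0.005],0],
    [0.28,[0,0,0.01],0],
    [0.32,[0,0,0.01],0],
    [0.36,[0,0,0.01],0],
    [0.45,[0,0,0.01],0],
    [0.5,[0,0,0],0],
    [0.5,[0,0,0],0],
  ],
)

```text
time: 17.12
tool_pos: [0.4876, -0.0311, 0.1635]
tool_rot: [-0.001, -0.0, 1.0, 0.0]
contact_force: [-0.4, 0.7, 0.4]
gripper_width: 0.754
grasp_force: 0.0
```

arm_command(
  moves=[
    [0.5,[0,0,-0.05],0],
    [0.5,[0,0,-0.2],0],
    [0.5,[0,0,-0.45],0],
    [0.5,[0,0,-0.65],0],
    [-1,[0,0.4,-0.7],0],
    [-1,[0.2,0.8,-0.7],0],
    [-1,[0.2,1,-0.7],0],
  ],
)

```text
time: 17.7
tool_pos: [0.4642, 0.0905, 0.2704]
tool_rot: [0.001, 0.001, 1.0, 0.0]
contact_force: [1.0, 0.1, -1.3]
gripper_width: 0.335
grasp_force: 0.0
```

arm_command(
  moves=[
    [-1,[0,0.3,0],0],
    [-1,[0,0.6,0],0],
    [-1,[0,0.8,0],0],
    [-1,[0,0.8,0],0],
  ],
)

```text
time: 18.03
tool_pos: [0.4633, 0.2149, 0.269]
tool_rot: [-0.0, -0.003, 1.0, 0.001]
contact_force: [-0.1, -1.0, -0.7]
gripper_width: 0.0
grasp_force: 0.0
```

Run:
```python
from h import *
np.set_printoptions(precision=4,suppress=True)
fs={n:manip.grab_frame(n) for n in("top","side")}
a=fs["top"]["frame"][110:260,250:410,::-1];b=fs["side"]["frame"][130:330,210:430,::-1]
a=cv2.resize(a,(400,375),interpolation=2);b=cv2.resize(b,(400,364),interpolation=2)
b=cv2.copyMakeBorder(b,0,11,0,0,0);cv2.imwrite("pics/b2.png",np.hstack([a,b]))
plan(.42,-.031,.185,90)
```

```text
pos [0.4639 0.2109 0.2686] yaw 90.2 t 18.1333 F [-0.5015 -1.4333 -0.4006] j6 -1.293277575816915 shift [ 0.298 -1.611  0.559] turn 0.0005
```

View pics/b2.png

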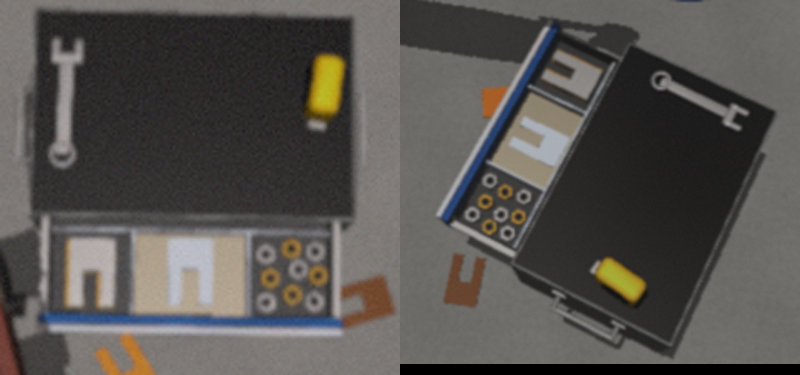

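The shim lies flat and square in the middle bay (left panel (190,270), right panel (540,143)), and the bystanders are unmoved. Now the drawer.

arm_command(
  moves=[
    [-1,[0.36,-0.3,0],0],
    [-1,[0.36,-0.55,0],0],
    [-1,[0.36,-0.8,0],0],
    [-1,[0.36,-0.8,0],0],
    [-1,[0.36,-0.8,0],0],
  ],
)

```text
time: 18.55
tool_pos: [0.4099, 0.0862, 0.2687]
tool_rot: [0.0, 0.003, 1.0, -0.001]
contact_force: [0.2, -0.1, 0.8]
gripper_width: 0.0
grasp_force: 0.0
```

arm_command(
  moves=[
    [-1,[0,-0.3,0],0],
    [-1,[0,-0.6,0],0],
    [-1,[0,-0.81,0],0],
    [-1,[0,-0.81,0.2],0],
    [-1,[0,-0.81,0.4],0],
    [-1,[0,-0.81,0.52],0],
    [-1,[0,-0.81,0.52],0],
    [-1,[0,-0.81,0.52],0],
  ],
)

```text
time: 19.22
tool_pos: [0.4098, -0.0318, 0.1899]
tool_rot: [-0.001, 0.0, 1.0, 0.0]
contact_force: [0.4, 0.3, 0.4]
gripper_width: -0.002
grasp_force: 0.0
```

arm_command(
  moves=[
    [-1,[-0.04,0,0],0],
    [-1,[-0.08,0,0],0],
    [-1,[-0.12,0,0],0],
    [-1,[-0.16,0,0],0],
    [-1,[-0.2,0,0],0],
    [-1,[-0.24,0,0],0],
    [-1,[-0.28,0,0],0],
  ],
)

```text
time: 19.8
tool_pos: [0.453, -0.0317, 0.1907]
tool_rot: [-0.0, -0.0, 1.0, -0.0]
contact_force: [-2.6, 0.1, 2.0]
gripper_width: -0.003
grasp_force: 1.2
```

arm_command(
  moves=[
    [-1,[-0.03,0,0],0],
    [-1,[-0.07,0,0],0],
    [-1,[-0.11,0,0],0],
    [-1,[-0.15,0,0],0],
    [-1,[-0.19,0,0],0],
    [-1,[-0.23,0,0],0],
    [-1,[-0.27,0,0],0],
    [-1,[-0.31,0,0],0],
    [-1,[-0.35,0,0],0],
    [-1,[-0.39,0,0],0],
    [-1,[-0.43,0,0],0],
    [-1,[-0.47,0,0],0],
    [-1,[-0.5,0,0],0],
    [-1,[-0.52,0,0],0],
    [-1,[-0.52,0,0],0],
  ],
)

```text
time: 21.05
tool_pos: [0.5313, -0.0317, 0.1907]
tool_rot: [0.001, -0.0, 1.0, -0.0]
contact_force: [-0.1, 0.1, 0.1]
gripper_width: 0.002
grasp_force: 0.0
```

arm_command(
  moves=[
    [-1,[-0.015,0,0],0],
    [-1,[-0.03,0,0],0],
    [-1,[-0.045,0,0],0],
    [-1,[-0.06,0,0],0],
    [-1,[-0.07,0,0],0],
    [-1,[-0.07,0,0],0],
  ],
)

```text
time: 21.55
tool_pos: [0.5413, -0.0317, 0.1906]
tool_rot: [0.0, -0.0, 1.0, -0.0]
contact_force: [0.3, 0.4, 0.6]
gripper_width: 0.005
grasp_force: 0.1
```

Continuing at a slow pace, 2 mm per row.

arm_command(
  moves=[
    [-1,[-0.013,0,0],0],
    [-1,[-0.027,0,0],0],
    [-1,[-0.04,0,0],0],
    [-1,[-0.053,0,0],0],
    [-1,[-0.067,0,0],0],
    [-1,[-0.067,0,0],0],
  ],
)

```text
time: 22.05
tool_pos: [0.5515, -0.0317, 0.1906]
tool_rot: [0.001, -0.0, 1.0, 0.0]
contact_force: [-0.4, 0.1, -0.3]
gripper_width: 0.005
grasp_force: 0.0
```

arm_command(
  moves=[
    [-1,[-0.01,0,0],0],
    [-1,[-0.02,0,0],0],
    [-1,[-0.02,0,0],0],
  ],
)

```text
time: 22.3
tool_pos: [0.5536, -0.0317, 0.1906]
tool_rot: [-0.001, -0.0, 1.0, 0.0]
contact_force: [-4.4, 0.3, 2.8]
gripper_width: 0.001
grasp_force: 2.2
```

arm_command(
  moves=[
    [-1,[-0.01,0,0],0],
    [-1,[-0.02,0,0],0],
    [-1,[-0.02,0,0],0],
  ],
)

```text
time: 22.55
tool_pos: [0.5547, -0.0317, 0.1906]
tool_rot: [-0.004, -0.0, 1.0, 0.0]
contact_force: [-12.7, -0.5, 8.1]
gripper_width: 0.005
grasp_force: 6.7
```

arm_command(
  moves=[
    [-1,[-0.01,0,0],0],
    [-1,[-0.02,0,0],0],
    [-1,[-0.02,0,0],0],
  ],
)

```text
time: 22.8
tool_pos: [0.5582, -0.0317, 0.1906]
tool_rot: [-0.003, -0.0, 1.0, -0.0]
contact_force: [-3.7, -0.2, 3.3]
gripper_width: 0.002
grasp_force: 1.9
```

arm_command(
  moves=[
    [-1,[-0.01,0,0],0],
    [-1,[-0.02,0,0],0],
    [-1,[-0.02,0,0],0],
  ],
)

```text
time: 23.05
tool_pos: [0.56, -0.0317, 0.1906]
tool_rot: [-0.005, -0.0, 1.0, 0.0]
contact_force: [-16.3, -0.2, 9.9]
gripper_width: -0.003
grasp_force: 8.3
```

arm_command(
  moves=[
    [-1,[-0.01,0,0],0],
    [-1,[-0.02,0,0],0],
    [-1,[-0.02,0,0],0],
  ],
)

```text
time: 23.3
tool_pos: [0.5602, -0.0317, 0.1906]
tool_rot: [-0.009, -0.0, 1.0, 0.0]
contact_force: [-28.7, -0.1, 16.9]
gripper_width: 0.002
grasp_force: 14.6
```

The force rose, gave way, and ended against a stiff stop about 7 mm past first catch contact. I'll back off and verify.

arm_command(
  moves=[
    [-1,[0.03,0,0],0],
    [-1,[0.1,0,0],0],
    [-1,[0.3,0,0],0],
    [-1,[0.5,0,-0.3],0],
    [-1,[0.6,0.3,-0.6],0],
    [-1,[0.6,0.7,-0.6],0],
    [-1,[0.6,1,-0.6],0],
    [-1,[0.6,1,-0.6],0],
  ],
)

```text
time: 23.97
tool_pos: [0.4766, 0.1168, 0.2823]
tool_rot: [0.003, 0.001, 1.0, 0.001]
contact_force: [0.3, 0.3, -0.5]
gripper_width: -0.003
grasp_force: 0.0
```

arm_command(
  moves=[
    [-1,[0,0.3,0],0],
    [-1,[0,0.6,0],0],
    [-1,[0,0.9,0],0],
    [-1,[0,0.9,0],0],
    [-1,[0,0.9,0],0],
  ],
)

```text
time: 24.38
tool_pos: [0.4759, 0.2532, 0.28]
tool_rot: [0.0, -0.002, 1.0, 0.001]
contact_force: [-0.5, -0.9, -0.1]
gripper_width: -0.002
grasp_force: 0.0
```

Run:
```python
from h import *
fs={n:manip.grab_frame(n) for n in("top","side")}
a=fs["top"]["frame"][110:260,250:410,::-1];b=fs["side"]["frame"][130:330,210:430,::-1]
a=cv2.resize(a,(400,375),interpolation=2);b=cv2.resize(b,(400,364),interpolation=2)
b=cv2.copyMakeBorder(b,0,11,0,0,0);cv2.imwrite("pics/b3.png",np.hstack([a,b]))
# expected pull outer top edge when home vs 7 mm out (panel px)
for x in(.5695,.5712,.5625):
    p=proj(fs["top"],[x,-.03,.183]);q=proj(fs["side"],[x,-.03,.183])
    print(x,(p-[250,110])*2.5,(q-[210,130])*400/220+[400,0])
g=fs["top"]["frame"][:,325:335].mean((1,2));print(g[180:215].round(0))
```

```text
0.5695 [188.90939613 228.49151949] [566.64795553 147.0942171 ]
0.5712 [188.92761299 227.11735006] [567.61718636 147.56618333]
0.5625 [188.83431621 234.15415443] [562.66109195 145.15280749]
[ 49.  49.  50.  50.  52.  53.  51.  50.  51.  53.  52.  52.  52.  54.
  56.  72.  93. 113. 147. 173. 169. 147. 136. 149. 147. 131. 122. 122.
 123. 121. 121. 122. 122. 120. 121.]
```

View pics/b3.png

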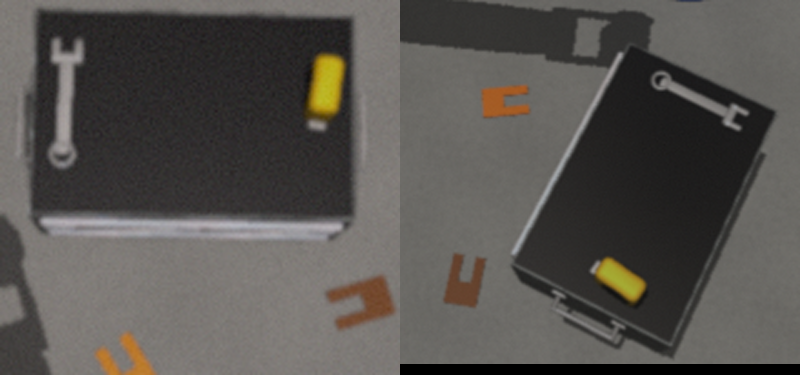

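The drawer is shut: the pull strip's outer edge is at panel row ≈228, where it should be at home, and it stayed there after I let go. The bystanders are in place, and the robot is clear.

```bash
python3 -c "
from plant import manip
print(manip.job_done())"
```

```text
the job is handed in; nothing more can be done
None
```

I slid the shim over the chest's front edge, pinched it off and laid it flat in the middle bay. I then pushed the drawer past its catch until it was fully home (peak push about 33 N), left the other items in place, and handed the job in at about 24.5 s; no verdict came back.

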